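# Pass a bead tray over the drop gate of the sorting-table chute

### The job

The white tray of sorted beads waits in the chute before the drop gate. Keep the gate held down with one fingertip on its press bar while you push the tray along the chute with another finger, until it is right past the gate; the gate must never touch the tray, and the tray is only pushed, not lifted. Then let the gate come fully up again behind the tray, and leave the jar, the spool and the tape roll alone.

Things in the scene. Friction and masses are not known exactly. Their poses are not given: they have to be found in the camera images.
- chute: Fixed straight chute, open on top: wooden deck 90 mm above the table between two white walls (8 mm thick, 20 mm high above the deck, inner faces at x = -40 and +40 mm). Origin on the table below the gate line, midway between the walls; +y is the way the tray is pushed, z up, -x the press bar's side. Deck from y = -260 mm (open infeed) to +208 mm (end board, 20 mm high). All is below deck + 36 mm.
- gate (a joint): Angle of the drop gate about its shaft (rad): 0 = fully up, held there by its spring; grows as the press bar is pressed; 0.40 = lower stop. From 0.28 up the blade lies wholly below the deck, and the tray can slide over it. Bar, arms and blade are one rigid piece on a shaft parallel to the chute (x = -120 mm, 110 mm above the table). The bar needs about 2.5 N to start and 4.5 N fully down.
- gate_top (a point): Middle of the upper edge of the gate blade, an upright steel plate standing through a slot across the deck at chute y = 0: 6 mm thick, from x = -30 to +38 mm, 24 mm high above the deck when up. The point moves with the blade.
- press_bar (a point): Middle of the top of the press bar, a rubber-topped steel strip 24 mm wide, parallel to the chute outside its -x wall; it moves with the bar. Gate up: at x = -65.5, y = -92.5, z = 122.5 mm in the chute's frame (bar from y = -235 to +50 mm), 32.5 mm above the deck; at joint 0.28 17 mm, at 0.35 13 mm, at 0.40 10 mm above the deck, x within 2 mm. A finger can slide along it.
- tray: Loose open white plastic tray of six cells with beads, 74 mm wide (its x, across the chute), 110 mm long (its y, along the chute), 34 mm high, walls 3 mm, about 0.25 kg. Origin at the centre of its underside, which rests on the deck. It starts straight in the chute before the gate, its front 20 to 70 mm from the gate line.
- bead_jar: Bystander: glass jar, 52 mm across, 75 mm high, standing on the table beyond the chute; origin at the centre of its underside.
- cord_spool: Bystander: wooden spool, 48 mm across, 50 mm high, on the table beyond the chute; origin at the centre of its underside.
- tape_roll: Bystander: roll of tape lying flat, 72 mm across, 24 mm high, on the table beyond the chute; origin at the centre of its underside.
Not all that is in view belongs to the job. Of the things that look like the tray, the larger one is meant.

How it is judged:
By the outcome, as a careful person would: the job done as asked, in the order asked, and still so for the second after the job is handed in, with the robot touching nothing.
It also fails if it takes over 38 s, if anything falls off the work surface, if the arm or the gripper's body presses on something with over 40 N, if the wrist force passes 120 N, or if a joint passes its speed limit or range.

### The arm

A 6-joint arm with a two-finger parallel gripper is mounted at the origin on the work surface. World frame = base frame: x ahead of the robot, y to its left, z up, the work surface at z = 0. Lengths are in m, angles in rad, forces in N, time in s.
With the tool pointing down it reaches from about 0.4 to 0.825 m from the base axis. Payload 7 kg.
Tool frame: the origin (TCP) lies on the centre line of the jaws, within the pads' length; the fingertips stand 11 mm ahead of it and the grasp point (between the pads) lies 8 mm behind it; z points along the fingers, y is the line along which they close (so a half turn about z gives the same grasp; the last joint's range is limited). The gripper opens to 88 mm and grips with 3 to 60 N. Pads are 19 mm wide; open, the fingers measure 130 mm over their backs; the gripper's body (78 mm by 193 mm) begins 47 mm behind the grasp point.
Start: joints at [1.468, 0.359, 0.012, 0, -1.224, -0.288], TCP at [0.257, 0.624, 0.238] pointing down, gripper open.
Joint ranges: [-3.07, 3.07], [-1.43, 2.12], [-1.02, 1.25], [-3.03, 1.67], [-3.05, -0], [-3.03, 3.03]. Speed limits (rad/s): [2.39, 2.39, 3.01, 3.14, 3.14, 3.14].

### API

Orientations are given as a unit quaternion [x, y, z, w].
In Python, from rig import r, viewer gives the robot as it stands. The module is installed in compiled form; this text tells all that it offers.
- The arm moves only by the tool jog_arm, never from a script. Its arguments are lists of equal length, an entry for each row: "slide": the shift along the tool's x, y, z in cm, a list of three; "twist": the turn about the tool's z in rad; "gripper": the closure, from 0 (fully open) to 1 (shut). In form: {"slide": [[dx, dy, dz], ...], "twist": [twist, ...], "gripper": [gripper, ...]}. A call has 1 to 10 rows; each row shifts and turns the commanded pose from where the row before left it, along the tool's axes as they then stand; what a row does not reach is not made up. A row lasts 1/8 s, in which the tool goes at most 62.5 mm and 10.7 degrees, less where a joint would pass 70% of its speed; a pose out of reach is approached as far as the arm can. A call with a gripper value outside its range is refused whole. The fingers move at their own pace and stop on an object; "squeeze" is the grip in N (left out, the last holds). Time passes only in rows, so rows that do not move let the fingers close. It gives the time, the measured TCP pose, the force, the opening and the grip force at its end, in the units of the state.
- r.get_state(): the state, without advancing time (a new reading comes with each control period).
- viewer.snapshot(name): name is "scene" or "top"; returns the picture (400x640x3 uint8, red, green, blue); there is no depth.
- viewer.camera_params(name): a dict with "K" (3x3 intrinsics, pixels), "R" (3x3) and "t" (3): a world point X has camera coordinates R X + t. Camera axes: x right, y down, z forward; pixel columns grow to the right and rows downward; lengths in m; the calibration is good to about 2 mm. A picture is of the moment at which its call begins. camera_params takes no time and is no camera call.
- r.hand_in(): hands the job in; it is judged then, once.
The state is a dict: "clock": time; "joint_pos": joint angles; "qd": joint speeds; "joint_efforts": joint torques, N m; "tool_pos": TCP position; "tool_rot": TCP orientation; "contact_force": force on the tool from outside, world axes, zero at the start; "ft_torque": the same for the moment, N m; "finger_gap": finger opening in m; "grip_force": force on a finger pad.
Only numpy, scipy, OpenCV 4.12 (cv2) and the standard library are available. Lean on these libraries where they do the work, as an engineer would, in place of code of your own. Each camera call takes 0.05 s, during which the arm holds its last target. There are 200 camera calls.

## Working session

There is one attempt and no reset: what is moved stays moved. The work goes in short steps, Python scripts to look and compute and a tool call to move; the robot and the scene stay as the last step left them, time stands still between calls to the robot, and variables do not carry over. Pictures are saved under pics/ and viewed, at most 10 in all, crops included, and the job is handed in when it is done.

Besides the shell and the picture viewer there is one more tool, called after "Call:" by a JSON object that holds its "method" and its "body", one argument or row to a line. jog_arm: Moves the arm, as the interface text tells. Its arguments: {"type":"object","properties":{"slide":{"type":"array"},"twist":{"type":"array"},"gripper":{"type":"array"},"squeeze":{"type":"number"}},"required":["slide","twist","gripper"]}

```bash
mkdir -p pics
python3 - <<'E'
from rig import r, viewer
import cv2
for n in("scene","top"):
    p=viewer.camera_params(n); print(n,p["K"].round(1).tolist(),p["R"].round(3).tolist(),p["t"].round(3).tolist())
    cv2.imwrite(f"pics/{n}0.png",viewer.snapshot(n)[:,:,::-1])
s=r.get_state(); print(s)
E
```

```text
scene [[520.7, 0.0, 314.4], [0.0, 520.7, 201.6], [0.0, 0.0, 1.0]] [[-0.102, 0.995, 0.004], [0.536, 0.059, -0.842], [-0.838, -0.083, -0.539]] [0.038, -0.24, 1.672]
top [[399.6, 0.0, 318.6], [0.0, 399.6, 195.1], [0.0, 0.0, 1.0]] [[0.008, -1.0, -0.022], [-0.99, -0.005, -0.138], [0.138, 0.023, -0.99]] [0.023, 0.621, 0.747]
{'clock': 0.1, 'joint_pos': array([ 1.46811689e+00,  3.59290777e-01,  1.11919265e-02, -2.91677748e-04,
       -1.22408149e+00, -2.88103145e-01]), 'qd': array([-0.00174932, -0.00278293,  0.00225369,  0.00078261, -0.00134249,
        0.00104442]), 'joint_efforts': array([-1.50551237e-03, -5.84165347e+01,  2.93751669e+01,  7.01561987e+00,
        1.01766887e-02, -3.95535449e-05]), 'tool_pos': array([0.25698569, 0.62374074, 0.23675327]), 'tool_rot': array([ 9.80961890e-01, -1.94199052e-01, -7.24720244e-05,  7.01729624e-04]), 'contact_force': array([-0.03268954,  0.85075617, -0.63880107]), 'ft_torque': array([0.00067903, 0.00995215, 0.00707751]), 'grip_force': 0.0, 'finger_gap': 0.08771250189080622}
```

View pics/scene0.png

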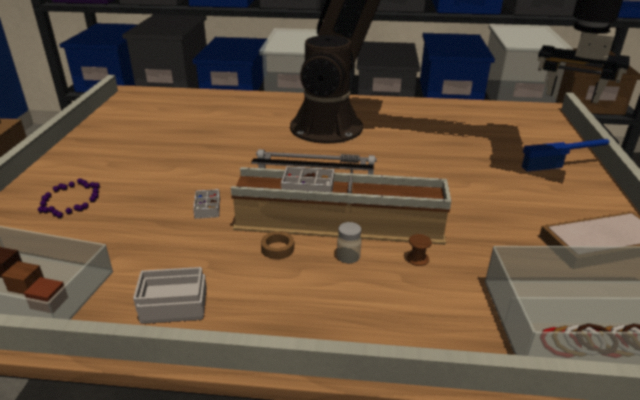

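View pics/top0.png

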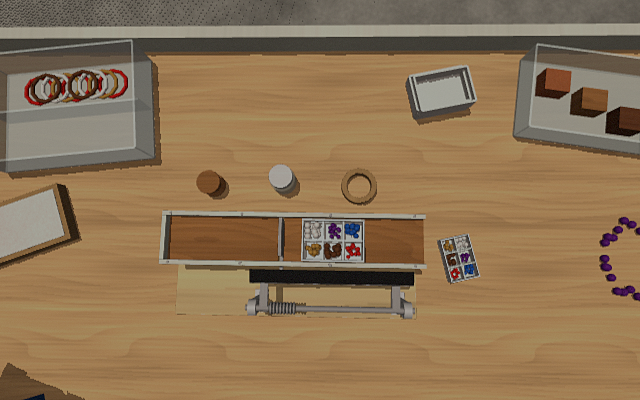

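The two look-alikes in the top view are the tray in the chute at about (333,241) and a smaller one on the table at about (459,258). The larger one, in the chute before the gate at column 281, fits the description, so I'll confirm it in an enlarged crop.

Run:
```python
import cv2
a=cv2.imread("pics/top0.png")[200:325,155:485]
b=cv2.resize(a[:, :],None,fx=2.4,fy=2.4,interpolation=cv2.INTER_CUBIC)
cv2.imwrite("pics/crop0.png",b)
```

```text
(no output)
```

View pics/crop0.png

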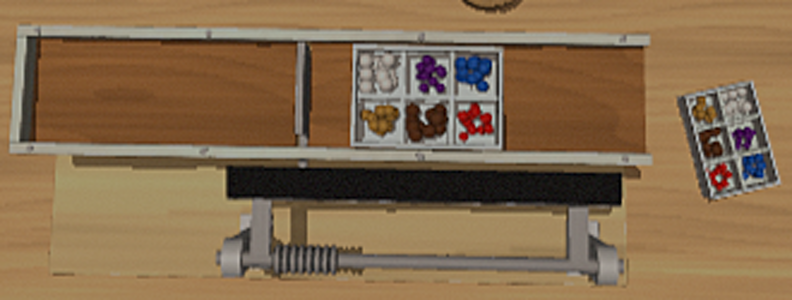

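The crop confirms the larger tray in the chute (corners at crop (355,44), (503,48), (500,149), (351,146)). The small one at (728,140) is a decoy. Next I'll fit the poses.

```bash
cat > h.py <<'E'
import numpy as np
from scipy.optimize import least_squares
from rig import r, viewer
def proj(n,X):
    p=viewer.camera_params(n); c=np.asarray(X)@p["R"].T+p["t"]; c=c@p["K"].T; return c[:,:2]/c[:,2:]
def tf(q,P):
    c,s=np.cos(q[2]),np.sin(q[2]); P=np.asarray(P)/1e3
    return np.c_[q[0]+c*P[:,0]-s*P[:,1],q[1]+s*P[:,0]+c*P[:,1],P[:,2]]
def fit(n,P,uv,q0=(.42,0.07,0)):
    f=lambda q:(proj(n,tf(q,P))-uv).ravel()
    s=least_squares(f,q0); return s.x,s.fun.reshape(-1,2)
E
python3 - <<'E'
from h import *
cr=lambda a:np.array(a)/2.4+[155,200]
C=[[48,-260,110],[-48,-260,110],[-77.5,50,122.5],[-77.5,-235,122.5],[-53.5,-235,122.5],[-53.5,50,122.5]]
uv=cr([[650,35],[651,163],[227,198],[621,205],[621,174],[227,167]])
q,e=fit("top",C,uv); print(q,e.round(1).tolist())
T=[[37,55,124],[37,-55,124],[-37,-55,124],[-37,55,124]]
t,e=fit("top",T,cr([[355,44],[503,48],[500,149],[351,146]])); print(t,e.round(1).tolist())
c,s=np.cos(q[2]),np.sin(q[2]); d=t[:2]-q[:2]; print("tray in chute",c*d[0]+s*d[1],-s*d[0]+c*d[1],t[2]-q[2])
print("gate,end px crop",((proj("top",tf(q,[[38,0,114],[-30,0,114],[48,216,110],[-48,216,110]]))-[155,200])*2.4).round())
# gripper yaw
from scipy.spatial.transform import Rotation as R
print(R.from_quat(r.get_state()["tool_rot"]).as_matrix().round(3))
print(proj("scene",tf(q,[[48,-260,110],[48,208,110],[-65,50,122.5],[-65,-235,122.5]])).round())
E
```

```text
[ 0.53299575  0.09453279 -0.00841778] [[-0.2, -0.6], [0.5, 0.6], [-0.8, 0.5], [0.5, 0.7], [0.3, -0.7], [-0.3, -0.6]]
[ 5.30751359e-01 -3.05375038e-04 -2.10812413e-02] [[-0.7, -0.2], [0.2, -0.2], [0.9, 0.5], [-0.5, -0.2]]
tray in chute -0.0014459914095855783 -0.09485369837687041 -0.012663457855835829
gate,end px crop [[300.  41.]
 [298. 134.]
 [ 17.  25.]
 [  7. 153.]]
[[ 0.925 -0.381 -0.   ]
 [-0.381 -0.925 -0.001]
 [ 0.     0.001 -1.   ]]
[[230. 187.]
 [447. 200.]
 [373. 165.]
 [252. 158.]]
```

Call:
{"method": "jog_arm", "body": {
  "slide": [
    [0,0,0],
    [0,0,0],
    [0,0,0],
    [0,0,0],
    [0,0,0],
    [0,0,0],
    [0,0,0],
    [0,0,0]
  ],
  "twist": [0.17,0.17,0.17,0.17,0.17,0.17,0.17,0],
  "gripper": [0.5,0.5,0.5,0.5,0.5,0.5,0.5,0.5]
}}

```text
clock: 1.1
tool_pos: [0.2571, 0.6239, 0.2371]
tool_rot: [-0.704, 0.71, -0.0, -0.0]
contact_force: [-0.1, 0.6, 1.0]
finger_gap: 0.0441
grip_force: 0.0
```

Call:
{"method": "jog_arm", "body": {
  "slide": [
    [5.4,-1.9,0],
    [5.4,-1.9,0],
    [5.4,-1.9,0],
    [5.4,-1.9,0],
    [5.4,-1.9,0],
    [5.4,-1.9,0],
    [5.4,-1.9,0],
    [5.4,-1.9,0],
    [5.4,-1.9,0],
    [5.4,-1.9,0]
  ],
  "twist": [0,0,0,0,0,0,0,0,0,0],
  "gripper": [0.5,0.5,0.5,0.5,0.5,0.5,0.5,0.5,0.5,0.5]
}}

```text
clock: 2.35
tool_pos: [0.4419, 0.0805, 0.2379]
tool_rot: [-0.705, 0.709, -0.0, 0.0]
contact_force: [1.0, 0.1, 0.7]
finger_gap: 0.0439
grip_force: 0.0
```

Call:
{"method": "jog_arm", "body": {
  "slide": [
    [5.3,-1.9,0],
    [5.3,-1.9,0],
    [5.3,-1.9,2.0],
    [0,0,2.0],
    [0,0,0],
    [0,0,0]
  ],
  "twist": [0,0,0,0,0,0],
  "gripper": [0.5,0.5,0.5,0.5,0.5,0.5]
}}

```text
clock: 3.1
tool_pos: [0.4975, -0.0769, 0.1984]
tool_rot: [-0.705, 0.71, -0.0, 0.0]
contact_force: [-0.2, 0.5, 0.1]
finger_gap: 0.0438
grip_force: 0.0
```

Run:
```python
from h import *
import cv2
a=viewer.snapshot("scene")[130:250,215:465,::-1]
cv2.imwrite("pics/s1.png",cv2.resize(a,None,fx=3.2,fy=3.2,interpolation=cv2.INTER_CUBIC))
s=r.get_state();print(s["clock"],s["tool_pos"],s["tool_rot"],s["joint_pos"],s["contact_force"])
q=[.533,.0945,-.0084]; c,n=np.cos(q[2]),np.sin(q[2]); d=s["tool_pos"][:2]-q[:2]; print(c*d[0]+n*d[1],-n*d[0]+c*d[1])
```

```text
3.15 [ 0.49766826 -0.07669048  0.19864726] [-7.04541131e-01  7.09662710e-01 -5.35075453e-04  5.87781301e-04] [ 2.38116540e-01  1.05302092e-01 -4.17397607e-01  3.55520431e-04
 -1.04653702e+00 -2.45537288e-01] [-0.22101366  0.755944   -1.38973826]
-0.03389250886801028 -0.17148122713433417
```

View pics/s1.png

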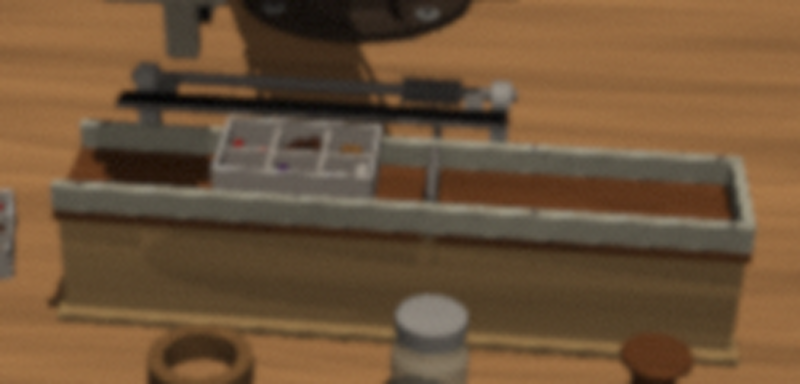

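Run:
```python
from h import *
p=proj("scene",[[.53,-.0767-.0095,.1876],[.53,-.0767+.0095,.1876],[.465,-.0767,.1876]]);print(((p-[215,130])*3.2).round())
q=[.533,.0945,-.0084]
P=[[-65.5,-235,122.5],[-65.5,50,122.5],[38,0,114],[-30,0,114],[37,-40,124],[37,-150,124],[48,-260,110],[48,216,110]]
print(((proj("scene",tf(q,P))-[215,130])*3.2).round().tolist())
```

```text
[[170.  54.]
 [198.  56.]
 [199.  14.]]
[[117.0, 91.0], [506.0, 113.0], [428.0, 193.0], [433.0, 143.0], [369.0, 176.0], [208.0, 166.0], [48.0, 182.0], [755.0, 226.0]]
```

The finger shows up in the near view at crop (182,55), where it was predicted. The gate, bar and tray also match. I'm descending now.

Call:
{"method": "jog_arm", "body": {
  "slide": [
    [0,0,2.0],
    [0,0,2.0],
    [0,0,1.8],
    [0,0,0.4],
    [0,0,0.4],
    [0,0,0.3],
    [0,0,0]
  ],
  "twist": [0,0,0,0,0,0,0],
  "gripper": [0.5,0.5,0.5,0.5,0.5,0.5,0.5]
}}

```text
clock: 4.03
tool_pos: [0.4979, -0.0771, 0.1292]
tool_rot: [-0.704, 0.71, -0.001, 0.001]
contact_force: [0.9, 1.6, 3.1]
finger_gap: 0.0439
grip_force: 1.3
```

Run:
```python
from h import *
for _ in range(2):
    viewer.snapshot("top"); s=r.get_state();print(s["clock"],s["tool_pos"],s["contact_force"],s["ft_torque"])
```

```text
4.075 [ 0.49789788 -0.07719501  0.12921047] [1.22242264 1.92550828 2.09165567] [ 0.69739111 -0.24200507 -0.0386354 ]
4.125 [ 0.49782591 -0.07725482  0.12918207] [1.00492474 2.25261019 2.75144129] [ 0.66591262 -0.24840838 -0.0140439 ]
```

Call:
{"method": "jog_arm", "body": {
  "slide": [
    [0,0,0.3],
    [0,0,0.3],
    [0,0,0.3],
    [0,0,0.2],
    [0,0,0]
  ],
  "twist": [0,0,0,0,0],
  "gripper": [0.5,0.5,0.5,0.5,0.5]
}}

```text
clock: 4.75
tool_pos: [0.4971, -0.0774, 0.1175]
tool_rot: [-0.704, 0.711, 0.0, -0.0]
contact_force: [2.7, 0.2, 3.2]
finger_gap: 0.0436
grip_force: 2.0
```

Run:
```python
from h import *
import cv2
a=viewer.snapshot("scene")[130:250,215:465,::-1]
b=viewer.snapshot("top")[200:300,230:430,::-1]
f=lambda a:cv2.resize(a,(800,int(a.shape[0]*800/a.shape[1]))  ,interpolation=cv2.INTER_CUBIC)
cv2.imwrite("pics/s2.png",cv2.resize(np.vstack([f(a),f(b)]),None,fx=.75,fy=.75))
s=r.get_state();print(s["clock"],s["tool_pos"],s["contact_force"],s["ft_torque"])
```

```text
4.85 [ 0.49710841 -0.07743756  0.11755802] [2.68177783 0.01915924 3.74738377] [ 0.1546597  -0.77614605 -0.02414093]
```

View pics/s2.png

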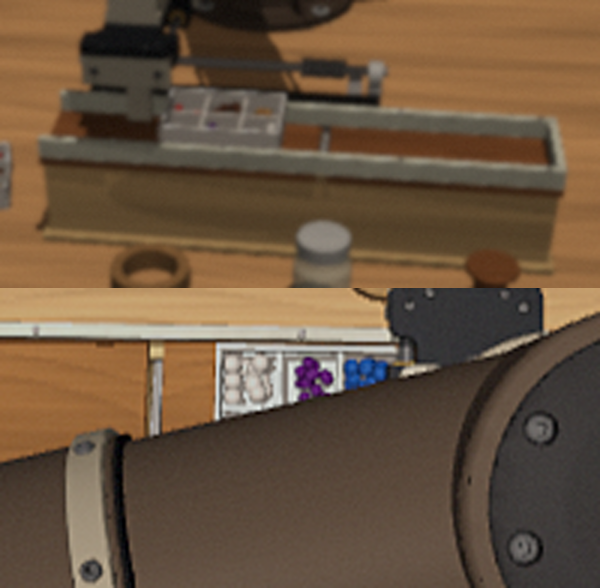

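Call:
{"method": "jog_arm", "body": {
  "slide": [
    [0,0,0.15],
    [0,0,0.15],
    [0,0,0],
    [0,0,0]
  ],
  "twist": [0,0,0,0],
  "gripper": [0.5,0.5,0.5,0.5]
}}

```text
clock: 5.35
tool_pos: [0.4969, -0.0774, 0.1145]
tool_rot: [-0.704, 0.711, 0.0, -0.0]
contact_force: [1.0, -0.4, 4.0]
finger_gap: 0.0437
grip_force: 2.2
```

Run:
```python
from h import *
import cv2
a=viewer.snapshot("scene")[165:215,300:400,::-1]
f=lambda a:cv2.resize(a,None,fx=6,fy=6,interpolation=cv2.INTER_CUBIC)
b=viewer.snapshot("top")[205:245,230:330,::-1]
cv2.imwrite("pics/s3.png",np.vstack([f(a),f(b)]))
for _ in range(2):
    viewer.snapshot("top");s=r.get_state();print(s["clock"],s["tool_pos"],s["contact_force"],s["ft_torque"])
```

```text
5.5 [ 0.49689453 -0.0774194   0.11451032] [ 1.57853752 -0.62051079  5.07683986] [-0.06120839 -0.33390071  0.00610632]
5.55 [ 0.49689951 -0.07741003  0.11452586] [ 0.49075081 -0.79604972  5.36131564] [-0.0558815  -0.28449584  0.03239105]
```

View pics/s3.png

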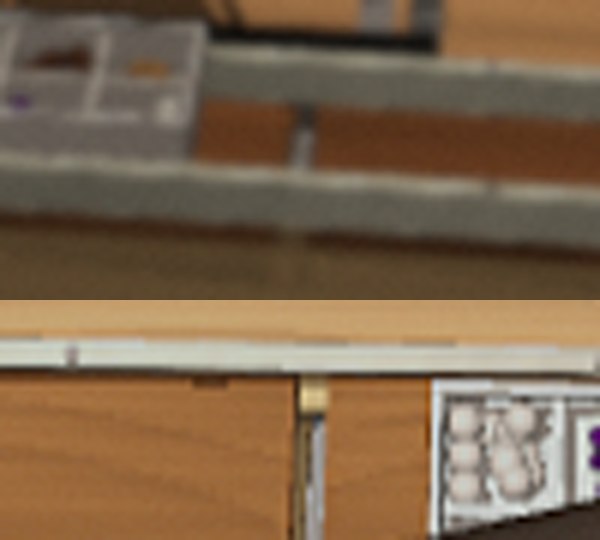

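The slot runs level across the deck in the crop (scene view from (305,105) to (300,165)) with no blade standing above it. The force is about 5 N, so the gate is down. I'm starting the push.

Call:
{"method": "jog_arm", "body": {
  "slide": [
    [-0.5,0,0],
    [-0.5,0,0],
    [-0.5,0,0],
    [-0.5,0,0],
    [-0.5,0,0],
    [-0.5,0,0],
    [-0.5,0,0],
    [0,0,0]
  ],
  "twist": [0,0,0,0,0,0,0,0],
  "gripper": [0.5,0.5,0.5,0.5,0.5,0.5,0.5,0.5]
}}

```text
clock: 6.55
tool_pos: [0.4974, -0.0417, 0.1145]
tool_rot: [-0.704, 0.711, 0.0, 0.0]
contact_force: [-1.1, -0.3, 5.1]
finger_gap: 0.0438
grip_force: 2.3
```

Run:
```python
from h import *
import cv2
f=lambda a:cv2.resize(a,None,fx=4,fy=4,interpolation=cv2.INTER_CUBIC)
a=viewer.snapshot("scene")[150:220,220:400,::-1]
b=viewer.snapshot("top")[205:265,230:410,::-1]
cv2.imwrite("pics/s4.png",np.vstack([f(a),f(b)]))
s=r.get_state();print(s["clock"],s["tool_pos"],s["contact_force"],s["ft_torque"])
```

```text
6.65 [ 0.4974626  -0.04176419  0.11450406] [-0.31629427  1.19700735  5.22722046] [ 0.59977506  0.436673   -0.02797968]
```

View pics/s4.png

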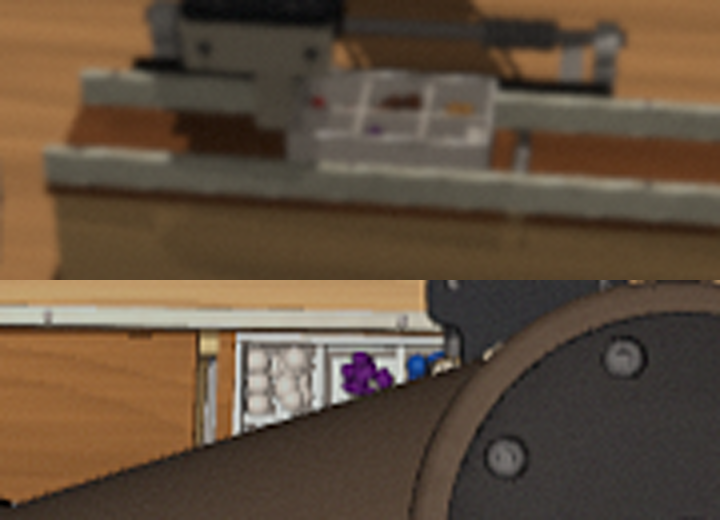

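The tray moves straight (front edge at crop column 235, slot at 208) and the blade is still below the deck, so I continue.

Call:
{"method": "jog_arm", "body": {
  "slide": [
    [-0.8,0,0],
    [-0.8,0,0],
    [-0.8,0,0],
    [-0.8,0,0],
    [-0.8,0,0],
    [-0.8,0,0],
    [-0.8,0,0],
    [-0.8,0,0],
    [-0.8,0,0],
    [-0.4,0,0]
  ],
  "twist": [0,0,0,0,0,0,0,0,0,0],
  "gripper": [0.5,0.5,0.5,0.5,0.5,0.5,0.5,0.5,0.5,0.5]
}}

```text
clock: 7.9
tool_pos: [0.4982, 0.0341, 0.1145]
tool_rot: [-0.704, 0.711, 0.0, -0.0]
contact_force: [0.5, -4.9, 4.3]
finger_gap: 0.0439
grip_force: 2.9
```

Call:
{"method": "jog_arm", "body": {
  "slide": [
    [-0.8,0,0],
    [-0.8,0,0],
    [-0.8,0,0],
    [-0.8,0,0],
    [-0.8,0,0],
    [-0.8,0,0],
    [-0.8,0,0],
    [-0.8,0,0],
    [-0.5,0,0],
    [0,0,0]
  ],
  "twist": [0,0,0,0,0,0,0,0,0,0],
  "gripper": [0.5,0.5,0.5,0.5,0.5,0.5,0.5,0.5,0.5,0.5]
}}

```text
clock: 9.15
tool_pos: [0.499, 0.1035, 0.1145]
tool_rot: [-0.704, 0.711, 0.0, 0.0]
contact_force: [-0.2, -0.0, 4.4]
finger_gap: 0.0436
grip_force: 2.2
```

Run:
```python
from h import *
import cv2
f=lambda a:cv2.resize(a,None,fx=4,fy=4,interpolation=cv2.INTER_CUBIC)
a=viewer.snapshot("scene")[150:220,280:460,::-1]
b=viewer.snapshot("top")[205:265,160:340,::-1]
cv2.imwrite("pics/s5.png",np.vstack([f(a),f(b)]))
s=r.get_state();print(s["clock"],s["tool_pos"],s["contact_force"],s["ft_torque"])
```

```text
9.25 [0.49903667 0.10337835 0.11457648] [-0.66333392  2.09788397  4.90484973] [ 0.65138189  0.53567025 -0.03097342]
```

View pics/s5.png

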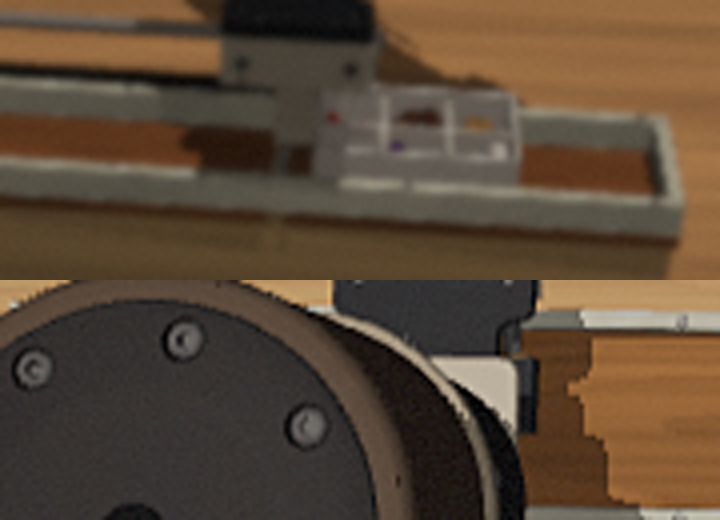

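The tray's back edge is at crop column 315 and the slot at 283, about 20 mm past the gate. I'll ease the finger off the tray, then let the gate up gently.

Call:
{"method": "jog_arm", "body": {
  "slide": [
    [0.3,0,0],
    [0.2,0,0],
    [0,0,-0.3],
    [0,0,-0.3],
    [0,0,-0.3],
    [0,0,-0.3],
    [0,0,-0.3],
    [0,0,-0.3],
    [0,0,-0.4],
    [0,0,-0.5]
  ],
  "twist": [0,0,0,0,0,0,0,0,0,0],
  "gripper": [0.5,0.5,0.5,0.5,0.5,0.5,0.5,0.5,0.5,0.5]
}}

```text
clock: 10.5
tool_pos: [0.4985, 0.0973, 0.1415]
tool_rot: [-0.704, 0.711, 0.0, -0.001]
contact_force: [-0.8, 0.0, -0.5]
finger_gap: 0.0437
grip_force: 0.0
```

Call:
{"method": "jog_arm", "body": {
  "slide": [
    [0,0,-2],
    [0,0,-4],
    [0,0,-4],
    [0,0,0],
    [4,0,0],
    [5,0,0],
    [5,0,0],
    [5,0,0],
    [0,0,0]
  ],
  "twist": [0,0,0,0,0,0,0,0,0],
  "gripper": [0.5,0.5,0.5,0.5,0.5,0.5,0.5,0.5,0.5]
}}

```text
clock: 11.62
tool_pos: [0.496, -0.095, 0.2406]
tool_rot: [-0.702, 0.712, 0.001, -0.001]
contact_force: [1.7, -0.0, -0.3]
finger_gap: 0.0438
grip_force: 0.0
```

Run:
```python
from h import *
import cv2
f=lambda a:cv2.resize(a,None,fx=3,fy=3,interpolation=cv2.INTER_CUBIC)
a=viewer.snapshot("scene")[140:240,220:470,::-1]
b=viewer.snapshot("top")[200:300,160:410,::-1]
cv2.imwrite("pics/s6.png",cv2.resize(np.vstack([f(a),f(b)]),None,fx=.98,fy=.98))
s=r.get_state();print(s["clock"],s["tool_pos"],s["contact_force"])
```

```text
11.725 [ 0.4964497  -0.09284429  0.24080514] [-0.03835299  0.019327   -0.51250337]
```

View pics/s6.png

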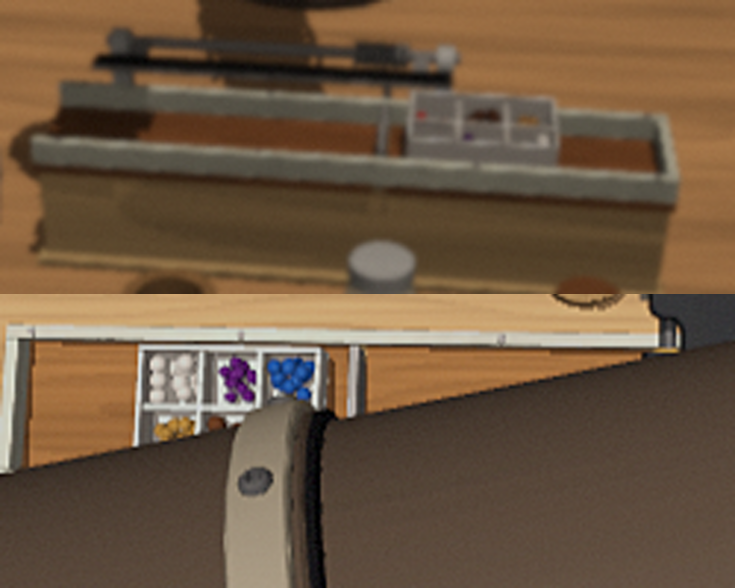

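The gate stands fully up again at top crop (357,380). The tray sits clear past it, with its back edge at column 325. The bar is back up, nothing else moved, and the robot touches nothing.

```bash
python3 -c "
from rig import r
print(r.hand_in())"
```

```text
the job is handed in; nothing more can be done
None
```

The tray was pushed about 18–20 mm past the held-down gate, the gate came back fully up behind it, the jar, spool and tape roll were not touched, and the job was handed in at about 11.7 s on the robot clock.

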